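# Hook the drip tray out from under the dish rack

## Robot

A 7-joint arm with a two-finger parallel gripper is mounted at the origin on the work surface. World frame = base frame: x ahead of the robot, y to its left, z up, the work surface at z = 0. Lengths are in m, angles in rad, forces in N, time in s.
With the tool pointing down it reaches from about 0.4 to 0.85 m from the base axis. Payload 10.4 kg.
Tool frame: the origin (TCP) lies between the finger pads; the fingertips stand 25 mm ahead of it and the grasp point (between the pads) lies 6 mm ahead of it; z points along the fingers, y is the direction in which the jaws open and shut (so a half turn about z gives the same grasp; the last joint's range is limited). The gripper opens to 87 mm and grips with 3 to 60 N. Pads are 19 mm wide; open, the fingers measure 117 mm over their backs; the gripper's body (75 mm by 190 mm) begins 51 mm behind the grasp point.
Start: joints at [1.269, 0.332, -0.065, 1.46, 0.022, 1.35, -0.088], TCP at [0.172, -0.601, 0.248] pointing down, gripper open.
Joint ranges: [-2.6, 2.6], [-0.5, 2.12], [-1.47, 1.34], [0.16, 2.42], [-1.27, 4.41], [0.06, 2.06], [-2.6, 2.6]. Speed limits (rad/s): [2.22, 2.22, 2.79, 2.79, 3.14, 3.14, 3.14].

## Interface

Orientations are given as a rotation vector (axis times angle).
In Python, from cell import arm, viewer, workorder gives the robot as it stands.
- The arm moves only by the tool servo_tool, never from a script. Its argument "moves" is a list of rows, each a list of 7 numbers: the shift along the tool's x, y, z in units of 1000 mm (1.0 is 1000 mm), then the turn, a rotation vector about the tool's x, y, z in units of 90 degrees (1.0 is 90 degrees), then the opening, from 0 (shut) to 1 (fully open). In form: [[dx, dy, dz, wx, wy, wz, gripper], ...]. A call has 1 to 5 rows; each row is the pose to reach, as a shift and turn from the pose measured when the call began, along the tool's axes at that moment; what a row does not reach only later rows make up. A row lasts 1/8 s, in which the tool goes at most 62.5 mm and 10.7 degrees, less where a joint would pass 70% of its speed; a pose out of reach is approached as far as the arm can. A call with a number of a shift or a turn outside -1 to 1 is refused whole. A call with a gripper value outside its range is refused whole. The fingers move at their own pace and stop on an object; "force" is the grip in N (left out, the last holds). Time passes only in rows, so rows that repeat a pose let the fingers close. It gives the time, the measured TCP pose, the force and the opening at its end, in the units of the state.
- arm.get_state(): the state, without advancing time (a new reading comes with each control period).
- viewer.capture(name): name is "scene" or "top" or "wrist"; returns the picture (400x640x3 uint8, red, green, blue); there is no depth.
- viewer.get_calibration(name): a dict with "K" (3x3 intrinsics, pixels), "k1" (the pictures are not rectified: a ray, as slopes to the right and down, at radius r is drawn at 1 + k1 r^2 times it, then the intrinsics apply), "R" (3x3) and "t" (3): a world point X has camera coordinates R X + t. Camera axes: x right, y down, z forward; pixel columns grow to the right and rows downward; lengths in m; the calibration is good to about 2 mm. A picture is of the moment at which its call begins: read the wrist's pose just before it. get_calibration takes no time and is no camera call; for the wrist camera it gives the pose at the moment of the call.
- workorder.close_job(): hands the job in, once; it reports no verdict.
The state is a dict: "time": time; "q": joint angles; "dq": joint speeds; "tau": joint torques, N m; "tcp_pos": TCP position; "ee_rot": TCP orientation; "wrist_force": force on the tool from outside, world axes, zero at the start; "torque": the same for the moment, N m; "width": finger opening in m.
Only numpy, scipy, OpenCV 4.12 (cv2) and the standard library are available. Lean on these libraries where they do the work, as an engineer would, in place of code of your own. Each camera call takes 0.05 s, during which the arm holds its last target. There are 200 camera calls.

## Task

The green drip tray has been pushed too far in under the dish rack. Take the rack hook from the chopping board, drop it behind the tray's front lip and gently draw the tray out, with the hook alone, until you feel it come up firmly against its sprung end buffers. Then lay the hook back down on the chopping board without dropping it, and leave the tray out at its buffers and the tomato, glass and mug where they were.

Things in the scene. Friction and masses are not known exactly. Their poses are not given: they have to be found in the camera images.
- rack: Wire dish rack, fixed (sizes here and below in mm), 400 long (x) x 320 wide, rims 165 high, plates in its rear half. Origin on the worktop under its centre, z up; -x is its front. Two plastic runners (100 to 137 mm either side of the middle, tops 14 above the worktop) carry the tray between guide walls, 2 play each side; legs only at the sides.
- rack_mouth (a point): Middle of the rack's front end, on the worktop, where the tray comes out (towards the rack's -x). Over this point the lowest rail and the rack's wire floor behind it have their undersides 84 above the worktop; beneath is open but for the tray. Axes as the rack's.
- tray: Green plastic drip tray, loose, 0.28 to 0.56 kg, 300 long (x) x 250 wide x 18 high, open on top: floor 3 thick, walls 4. Origin: centre of its underside; -x is its front. Slides out along the rack's -x with 1.5 to 4 N of drag until ears at its rear meet sprung end buffers (1 N per mm) at a different, unmeasured place each time, 70 to 170 mm from the start: home when pulled about 7 N harder than the drag; over 15 N harms it.
- tray_lip (a point): Middle of the top edge of the tray's front lip (upright front wall, 4 thick, 250 wide, top 18 above the tray's underside). At the start it lies 45 to 75 mm in behind the rack's front end. The hook goes behind it, on the tray's +x side. Axes as the tray's.
- board: Wooden chopping board, fixed, 360 (x) x 220 (y) x 18 thick, lying on the worktop. Origin at the centre of its underside, z up.
- hook_grip (a point): Centre of the hook's wooden handle, half-way up: a bar 120 long (x), 22 wide (y), 28 high (z). The hook (130 g) lies on its flat underside, its steel end overhanging the board's edge. +x runs from handle to hook end, z up. A 6.4 mm steel rod leaves the handle 6 above this point, runs level to 200 ahead of it and turns down.
- hook_tip (a point): Lowest point of the hook's down-turned end: 197 ahead of the handle's centre (+x), level with the handle's underside (14 below its centre). The down-turned part is 6.4 thick and hangs 17 below the level rod. Axes as hook_grip.
- tomato_center (a point): Centre of a red tomato, 68 across, 50 high, standing loose on the board. Leave alone.
- tumbler_center (a point): Centre of a drinking glass, 70 across, 95 high, standing loose on the worktop beside the rack's mouth. Leave alone.
- mug_center (a point): Centre of a blue mug, 76 across with a side handle, 85 high, standing loose on the worktop between the glass and the board. Leave alone.

How it is judged:
By the outcome, as a careful person would: the job done as asked, in the order asked, and still so for the second after the job is handed in, with the robot touching nothing.
It also fails if it takes over 72 s, if anything falls off the work surface, if the arm or the gripper's body presses on something with over 40 N, if the wrist force passes 120 N, or if a joint passes its speed limit or range.

## Working session

There is one attempt and no reset: what is moved stays moved. The work goes in short steps, Python scripts to look and compute and a tool call to move; the robot and the scene stay as the last step left them, time stands still between calls to the robot, and variables do not carry over. Pictures are saved under pics/ and viewed, about 8 in all and at most 12, crops included, and the job is handed in when it is done.

Besides the shell and the picture viewer there is one more tool, called after "Emit:" by a JSON object that holds its "op" and its "data", one argument or row to a line. servo_tool: Moves the arm, as the interface text tells. Shifts and turns lie within -1 to 1; 1 stands for 1000 mm of shift or 90 degrees of turn. Its arguments: {"type":"object","properties":{"moves":{"type":"array","items":{"type":"array","items":{"type":"number","minimum":-1,"maximum":1}}},"force":{"type":"number"}},"required":["moves"]}

```bash
mkdir -p pics; ls
python3 - <<'E'
from cell import arm, viewer
import cv2,numpy as np
s=arm.get_state(); print(s)
for n in ("scene","top"):
    im=viewer.capture(n); cv2.imwrite(f"pics/{n}0.png",im[:,:,::-1])
    c=viewer.get_calibration(n); print(n,{k:np.round(v,4).tolist() for k,v in c.items()})
E
```

```text
pics
{'time': 0.0, 'q': array([ 1.26938287,  0.33288974, -0.06470046,  1.46093726,  0.02162344,
        1.34991264, -0.08846217]), 'dq': array([ 0.00022388, -0.00041001,  0.00013053,  0.00030709, -0.00179504,
       -0.00209267, -0.00073163]), 'tau': array([-6.78845645e-04, -6.23236799e+01,  2.42968270e-02, -3.89899063e+01,
       -6.15205360e-02,  3.95605504e-02,  1.42398071e-04]), 'tcp_pos': array([ 0.17190042, -0.60052636,  0.24674471]), 'ee_rot': array([-3.10969324e+00, -4.36444464e-01,  4.55936377e-04]), 'wrist_force': array([ 0.82393048, -0.39580979, -0.12636268]), 'torque': array([-0.03993734, -0.03699609,  0.01213991]), 'width': 0.08686242128913531}
scene {'K': [[396.2957, 0.0, 316.9301], [0.0, 396.2957, 197.5394], [0.0, 0.0, 1.0]], 'k1': -0.0429, 'R': [[0.7614, 0.6482, 0.0134], [0.5668, -0.6554, -0.4993], [-0.3148, 0.3877, -0.8664]], 't': [-0.4577, -0.335, 1.4328]}
top {'K': [[516.4374, 0.0, 318.5282], [0.0, 516.4374, 213.4159], [0.0, 0.0, 1.0]], 'k1': -0.1421, 'R': [[-0.0087, -0.9998, -0.0168], [-0.9963, 0.0101, -0.0859], [0.086, 0.016, -0.9962]], 't': [0.0037, 0.6283, 1.6104]}
```

View pics/top0.png

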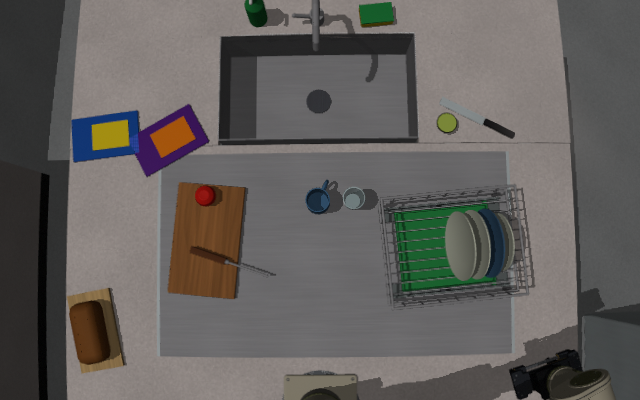

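View pics/scene0.png

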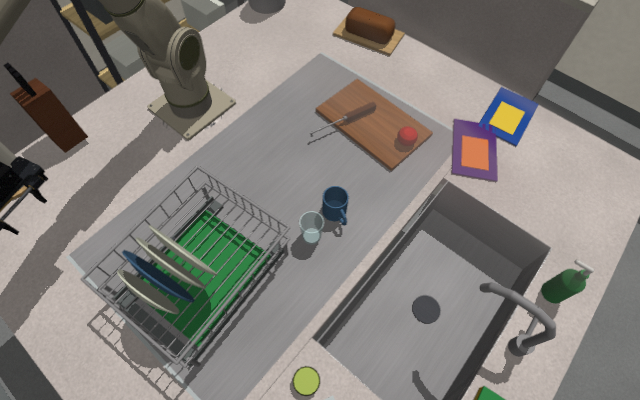

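The top view shows the board at left (168–245, 182–298), with the hook's handle at about (208,255) and its tip at about (273,275). The tomato is at (205,196), the mug at (318,200), the glass at (353,198), and the rack mouth at about x=385. Next I'll zoom in and measure.

```bash
cat > h.py <<'E'
import numpy as np, cv2
from cell import arm, viewer
from scipy.spatial.transform import Rotation as Rn
def ray(c,px):
    d=np.array([[-0]]); D=np.array([c["k1"],0,0,0,0.])
    u=cv2.undistortPoints(np.array([[px]],float),np.array(c["K"]),D)[0,0]
    R=np.array(c["R"]); t=np.array(c["t"])
    return -R.T@t, R.T@np.array([u[0],u[1],1.])
def onz(c,px,z):
    o,d=ray(c,px); return o+d*(z-o[2])/d[2]
def proj(c,X):
    return cv2.projectPoints(np.atleast_2d(X).astype(float),cv2.Rodrigues(np.array(c["R"]))[0],np.array(c["t"]),np.array(c["K"]),np.array([c["k1"],0,0,0,0.]))[0][:,0]
def crop(im,x0,y0,x1,y1,s): return cv2.resize(im[y0:y1,x0:x1],None,fx=s,fy=s,interpolation=cv2.INTER_CUBIC)
E
python3 - <<'E'
from h import *
im=cv2.imread("pics/top0.png")
a=crop(im,160,175,290,305,3); b=crop(im,375,175,475,315,4)
a=crop(im,160,175,290,315,4)
b=crop(im,370,175,440,315,4)
cv2.imwrite("pics/c1.png",np.hstack([a,b]))
E
```

```text
(no output)
```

View pics/c1.png

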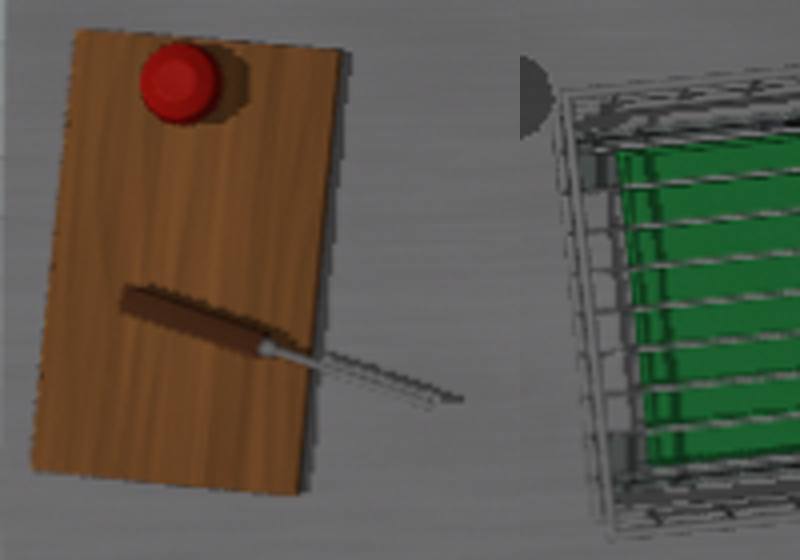

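```bash
python3 - <<'E'
from h import *
np.set_printoptions(precision=4,suppress=True)
c=viewer.get_calibration("top")
f=lambda n,p,z: print(n,onz(c,p,z))
f("h rear",(191,250),.046); f("h front",(225.5,262),.046); f("rod end",(268.75,275.75),.038)
f("lip L",(394.25,213),.032); f("lip R",(402.5,290.5),.032)
f("rim L",(381.2,198),.165); f("rim R",(393,308.7),.165)
f("glass",(353,198),.05); f("mug",(318,200),.04)
for p in [(179,182),(246,187),(168,292),(235,298)]: f("board",p,.018)
E
python3 - <<'E'
from h import *
# colour-mask centroids and rear corners in scene for cross-check
im=cv2.imread("pics/top0.png"); hsv=cv2.cvtColor(im,cv2.COLOR_BGR2HSV)
c=viewer.get_calibration("top")
def cen(lo,hi,box):
    m=cv2.inRange(hsv,np.array(lo),np.array(hi)); k=np.zeros_like(m); x0,y0,x1,y1=box; k[y0:y1,x0:x1]=m[y0:y1,x0:x1]
    ys,xs=np.nonzero(k); return xs.mean(),ys.mean(),len(xs)
t=cen((0,180,80),(6,255,255),(170,180,240,220)); print("tomato",t,onz(c,t[:2],.043))
c2=viewer.get_calibration("scene")
im2=cv2.imread("pics/scene0.png")
cv2.imwrite("pics/c2.png",np.hstack([crop(im2,300,90,390,150,4),crop(im2,190,200,290,260,4)]))
E
```

```text
h rear [0.5148 0.4013 0.046 ]
h front [0.4767 0.2906 0.046 ]
rod end [0.4329 0.1553 0.038 ]
lip L [ 0.6267 -0.2418  0.032 ]
lip R [ 0.3827 -0.2634  0.032 ]
rim L [ 0.6596 -0.1872  0.165 ]
rim R [ 0.3395 -0.216   0.165 ]
glass [ 0.6737 -0.111   0.05  ]
mug [ 0.6696 -0.0011  0.04  ]
board [0.7363 0.4515 0.018 ]
board [0.7168 0.2308 0.018 ]
board [0.3806 0.4838 0.018 ]
board [0.3621 0.2656 0.018 ]
tomato (np.float64(203.6236559139785), np.float64(195.09677419354838), 279) [0.68916627 0.3629976  0.043     ]
```

View pics/c2.png

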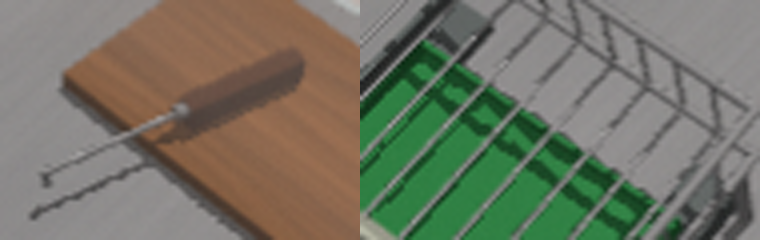

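The hook lies at about (0.496, 0.346), yaw −108.4°. The rack's +x is at yaw −85°, the lip is about 51 mm in, and both shapes are clear in the scene crop. Next is a helper that gives the move deltas.

```bash
cat >> h.py <<'E'
def Rdown(yaw):
    a=np.radians(yaw); x=np.array([np.cos(a),np.sin(a),0]); z=np.array([0,0,-1.]); return np.c_[x,np.cross(z,x),z]
def to(p,yaw,R=None,p0=None):
    s=arm.get_state(); R=Rn.from_rotvec(s["ee_rot"]).as_matrix() if R is None else R
    p0=s["tcp_pos"] if p0 is None else p0
    d=R.T@(np.array(p)-p0); w=Rn.from_matrix(R.T@Rdown(yaw)).as_rotvec()/(np.pi/2)
    print("shift",np.round(d,4),"turn",np.round(w,4),"rows",round(np.linalg.norm(d)/.0625,1),round(np.linalg.norm(w)*90/10.7,1))
E
python3 - <<'E'
from h import *
s=arm.get_state();R=Rn.from_rotvec(s["ee_rot"]).as_matrix();print(R.round(3))
to((.32,-.35,.36),30); to((.42,-.1,.34),45); to((.496,.346,.25),71.6)
E
```

```text
[[ 0.961  0.275 -0.   ]
 [ 0.275 -0.961  0.001]
 [-0.    -0.001 -1.   ]]
shift [ 0.2113 -0.2003 -0.1129] turn [-8.000e-04 -1.000e-04 -1.559e-01] rows 5.0 1.3
shift [ 0.3763 -0.4131 -0.0927] turn [-8.000e-04 -2.000e-04 -3.225e-01] rows 9.1 2.7
shift [ 0.5721 -0.8208 -0.0022] turn [-8.000e-04 -4.000e-04 -6.181e-01] rows 16.0 5.2
```

Emit:
{"op": "servo_tool", "data": {
  "moves": [
    [0.02,-0.02,-0.05,0,0,-0.03,1],
    [0.06,-0.055,-0.08,0,0,-0.06,1],
    [0.11,-0.1,-0.1,0,0,-0.09,1],
    [0.155,-0.145,-0.113,0,0,-0.12,1],
    [0.2,-0.19,-0.113,0,0,-0.15,1]
  ],
  "force": 40
}}

```text
time: 0.72
tcp_pos: [0.3075, -0.3709, 0.3605]
ee_rot: [3.038, 0.801, 0.0]
wrist_force: [0.0, -1.1, 0.6]
width: 0.087
```

Run:
```python
from h import *
to((.42,-.12,.35),45); to((.47,.12,.3),60)
```

```text
shift [ 0.2217 -0.1627  0.0105] turn [ 1.000e-04 -2.000e-04 -1.715e-01] rows 4.4 1.4
shift [ 0.3836 -0.3468  0.0605] turn [ 1.000e-04 -1.000e-04 -3.382e-01] rows 8.3 2.8
```

Emit:
{"op": "servo_tool", "data": {
  "moves": [
    [0.045,-0.033,0.002,0,0,-0.04,1],
    [0.09,-0.066,0.004,0,0,-0.08,1],
    [0.135,-0.1,0.006,0,0,-0.11,1],
    [0.18,-0.133,0.008,0,0,-0.14,1],
    [0.222,-0.163,0.01,0,0,-0.17,1]
  ]
}}

```text
time: 1.35
tcp_pos: [0.4205, -0.1177, 0.3504]
ee_rot: [2.902, 1.201, 0.0]
wrist_force: [0.4, -1.2, 0.1]
width: 0.0871
```

Run:
```python
from h import *
to((.46,.12,.3),60);to((.496,.346,.2),71.6)
```

```text
shift [ 0.1959 -0.1402  0.0503] turn [ 3.00e-04  1.00e-04 -1.67e-01] rows 3.9 1.4
shift [ 0.3811 -0.2747  0.1503] turn [ 2.000e-04  1.000e-04 -2.959e-01] rows 7.9 2.5
```

Emit:
{"op": "servo_tool", "data": {
  "moves": [
    [0.045,-0.033,0.01,0,0,-0.04,1],
    [0.09,-0.066,0.02,0,0,-0.08,1],
    [0.14,-0.1,0.03,0,0,-0.12,1],
    [0.185,-0.133,0.05,0,0,-0.16,1],
    [0.23,-0.166,0.07,0,0,-0.2,1]
  ]
}}

```text
time: 1.98
tcp_pos: [0.4659, 0.1639, 0.2798]
ee_rot: [2.677, 1.642, 0.001]
wrist_force: [0.9, -0.7, -0.3]
width: 0.087
```

Run:
```python
from h import *
to((.496,.346,.2),71.6)
```

```text
shift [ 0.176  -0.0558  0.0797] turn [ 0.0009  0.0002 -0.095 ] rows 3.2 0.8
```

Emit:
{"op": "servo_tool", "data": {
  "moves": [
    [0.04,-0.013,0.015,0,0,-0.03,1],
    [0.085,-0.028,0.035,0,0,-0.06,1],
    [0.13,-0.042,0.06,0,0,-0.08,1],
    [0.176,-0.056,0.08,0,0,-0.095,1],
    [0.176,-0.056,0.08,0,0,-0.095,1]
  ]
}}

```text
time: 2.6
tcp_pos: [0.4934, 0.3494, 0.197]
ee_rot: [-2.541, -1.844, 0.005]
wrist_force: [-0.1, -1.0, 1.0]
width: 0.0873
```

Run:
```python
from h import *
c=viewer.get_calibration("wrist"); im=viewer.capture("wrist")[:,:,::-1]
cv2.imwrite("pics/w1.png",im); print({k:np.round(v,3).tolist() for k,v in c.items()})
P=[[.496,.346,.046],[.434,.157,.038]]; print(proj(c,P))
import pickle; pickle.dump(c,open("w1.pkl","wb"))
```

```text
{'K': [[350.342, 0.0, 317.561], [0.0, 350.342, 199.661], [0.0, 0.0, 1.0]], 'k1': -0.016, 'R': [[0.951, -0.31, -0.004], [-0.3, -0.922, 0.245], [-0.079, -0.232, -0.969]], 't': [-0.361, 0.453, 0.461]}
[[321.24682638 195.88601251]
 [320.30281247 385.13526447]]
```

View pics/w1.png

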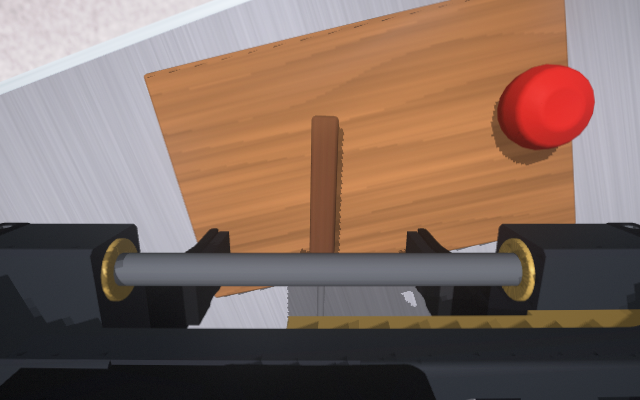

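The wrist view shows the handle running from its rear end at (325,117) down to (322.5,252), and the tomato off to the right at (546,107).

Run:
```python
from h import *
import pickle
c=pickle.load(open("w1.pkl","rb"))
a=onz(c,(325,117),.046);b=onz(c,(322.5,250),.046); print(a,b)
d=(a-b)/np.linalg.norm(a-b); y=np.degrees(np.arctan2(d[1],d[0])); print(y, "centre",a-.06*d)
to(np.r_[(a-.06*d)[:2],.12],y); to(np.r_[(a-.06*d)[:2],.047],y)
```

```text
[0.51885247 0.4069383  0.046     ] [0.4819795  0.29901514 0.046     ]
71.1367816311125 centre [0.49945387 0.35016071 0.046     ]
shift [0.0042 0.004  0.0783] turn [-0.0011  0.0009  0.0071] rows 1.3 0.1
shift [0.0043 0.0041 0.1513] turn [-0.0011  0.0009  0.0071] rows 2.4 0.1
```

Emit:
{"op": "servo_tool", "data": {
  "moves": [
    [0.002,0.004,0.04,0,0,0.006,1],
    [0.002,0.004,0.08,0,0,0.006,1],
    [0.002,0.004,0.115,0,0,0.006,1],
    [0.002,0.004,0.14,0,0,0.006,1],
    [0.002,0.004,0.15,0,0,0.006,1]
  ]
}}

```text
time: 3.28
tcp_pos: [0.4991, 0.3461, 0.0476]
ee_rot: [2.555, 1.827, -0.005]
wrist_force: [0.4, 0.1, -0.2]
width: 0.0869
```

Emit:
{"op": "servo_tool", "data": {
  "moves": [
    [0,0,0,0,0,0,0.15],
    [0,0,0,0,0,0,0.15],
    [0,0,0,0,0,0,0.15],
    [0,0,0,0,0,0,0.15],
    [0,0,0,0,0,0,0]
  ],
  "force": 50
}}

```text
time: 3.9
tcp_pos: [0.4991, 0.3462, 0.0478]
ee_rot: [2.555, 1.827, -0.005]
wrist_force: [0.1, -0.2, -0.3]
width: 0.045
```

Emit:
{"op": "servo_tool", "data": {
  "moves": [
    [0,0,0,0,0,0,0],
    [0,0,0,0,0,0,0],
    [0,0,0,0,0,0,0],
    [0,0,0,0,0,0,0],
    [0,0,0,0,0,0,0]
  ]
}}

```text
time: 4.53
tcp_pos: [0.499, 0.3462, 0.0478]
ee_rot: [2.555, 1.827, -0.005]
wrist_force: [-1.1, 0.4, 1.6]
width: 0.0214
```

Emit:
{"op": "servo_tool", "data": {
  "moves": [
    [0,0,-0.01,0,0,0,0],
    [0,0,-0.03,0,0,0,0],
    [0,0,-0.06,0,0,0,0],
    [0,0,-0.08,0,0,0,0],
    [0,0,-0.08,0,0,0,0]
  ]
}}

```text
time: 5.15
tcp_pos: [0.5, 0.3471, 0.1298]
ee_rot: [2.555, 1.827, 0.0]
wrist_force: [-0.2, -0.2, -1.1]
width: 0.0216
```

Run:
```python
from h import *
s=arm.get_state(); print(s["tcp_pos"],s["ee_rot"],s["wrist_force"],s["torque"],s["width"])
c=viewer.get_calibration("scene"); im=viewer.capture("scene")[:,:,::-1]
ct=viewer.get_calibration("top"); it=viewer.capture("top")[:,:,::-1]
cv2.imwrite("pics/l1.png",np.hstack([crop(im,300,60,400,160,4),crop(it,160,200,260,300,4)]))
to((.474,.10,.13),95)
```

```text
[0.49996642 0.34705831 0.12984997] [2.55512476e+00 1.82656251e+00 2.12383302e-04] [-0.15035891 -0.20005558 -1.08052091] [-0.04469538 -0.11045239  0.03371415] 0.02161820242829927
shift [-0.2409  0.0559 -0.0019] turn [-0.0014  0.0019 -0.2653] rows 4.0 2.2
```

View pics/l1.png

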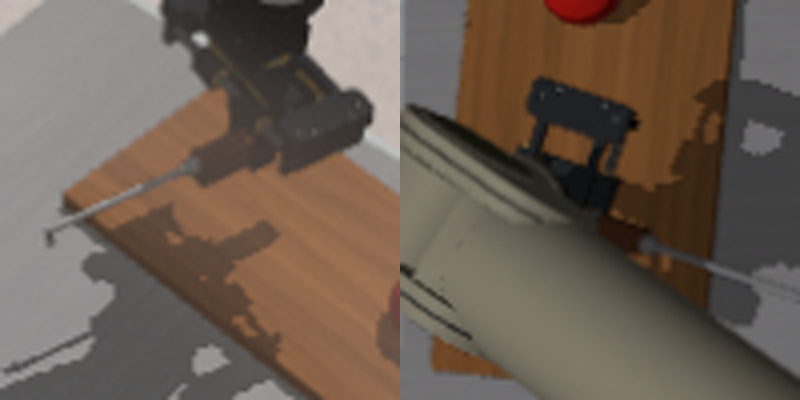

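The hook is held, with its bend at scene pixel ≈ (311.8,118). I'll check the tip position and plan the approach.

Run:
```python
from h import *
s=arm.get_state(); R=Rn.from_rotvec(s["ee_rot"]).as_matrix()
c=viewer.get_calibration("scene")
o=onz(c,(311.8,117.6),.120); print(o, R.T@(o-s["tcp_pos"]))
o=onz(c,(312.5,121),.102); print(o, R.T@(o-s["tcp_pos"]))
```

```text
[0.43857058 0.16336317 0.12      ] [-0.19241632  0.00186454  0.00798292]
[0.43928731 0.16603681 0.102     ] [-0.18959517  0.00170622  0.02597397]
```

Emit:
{"op": "servo_tool", "data": {
  "moves": [
    [-0.045,0.01,0,0,0,-0.05,0],
    [-0.09,0.02,0,0,0,-0.1,0],
    [-0.14,0.032,0,0,0,-0.15,0],
    [-0.19,0.044,0,0,0,-0.21,0],
    [-0.24,0.056,0,0,0,-0.265,0]
  ]
}}

```text
time: 5.88
tcp_pos: [0.4735, 0.0989, 0.127]
ee_rot: [-2.119, -2.318, 0.008]
wrist_force: [1.0, 0.3, -1.3]
width: 0.0215
```

Run:
```python
from h import *
# TCP that puts the tip 30 mm outside the mouth, tip z=.045 (TCP z = .0478-.018+.045=.075)
u=np.array([.088,-.996]); m=np.array([.4996,-.2016]); L=.197
for dep,z in ((-.03,.13),(-.03,.075),(.07,.075),(.07,.050)):
    p=m+(dep-L)*u; print(p); to((*p,z),95.05)
```

```text
[0.479624 0.024492]
shift [-0.0747 -0.0005 -0.0028] turn [-0.0028  0.0015  0.0009] rows 1.2 0.0
[0.479624 0.024492]
shift [-0.0745 -0.0003  0.0522] turn [-0.0028  0.0015  0.0009] rows 1.5 0.0
[ 0.488424 -0.075108]
shift [-0.1745 -0.0005  0.0524] turn [-0.0028  0.0015  0.0009] rows 2.9 0.0
[ 0.488424 -0.075108]
shift [-0.1745 -0.0003  0.0774] turn [-0.0028  0.0015  0.0009] rows 3.1 0.0
```

Emit:
{"op": "servo_tool", "data": {
  "moves": [
    [-0.025,0,0.015,0,0,0,0],
    [-0.05,0,0.035,0,0,0,0],
    [-0.07,0,0.052,0,0,0,0],
    [-0.07,0,0.052,0,0,0,0]
  ]
}}

```text
time: 6.38
tcp_pos: [0.4786, 0.0281, 0.0734]
ee_rot: [-2.119, -2.314, 0.01]
wrist_force: [-0.5, 0.2, -1.2]
width: 0.0214
```

Run:
```python
from h import *
s=arm.get_state(); print(s["tcp_pos"],s["ee_rot"],s["wrist_force"])
c=viewer.get_calibration("scene"); im=viewer.capture("scene")[:,:,::-1]
ct=viewer.get_calibration("top"); it=viewer.capture("top")[:,:,::-1]
R=Rn.from_rotvec(s["ee_rot"]).as_matrix()
P=[s["tcp_pos"]+R@np.array([-.192,0,.0098]),s["tcp_pos"]+R@np.array([-.192,0,.0298])]
print(proj(c,P),proj(ct,P),P)
cv2.imwrite("pics/m1.png",np.hstack([crop(im,200,150,300,290,4),crop(it,330,175,430,315,4)]))
```

```text
[0.47859736 0.02810467 0.07337207] [-2.11865879 -2.31414496  0.010158  ] [-0.49084042  0.19595017 -1.21536988]
[[253.56901325 204.66800222]
 [254.36683186 207.90589945]] [[370.95471065 254.83658722]
 [370.42769574 254.92191211]] [array([ 0.4954276 , -0.16316962,  0.06383632]), array([ 0.4952802 , -0.16321025,  0.04383691])]
```

View pics/m1.png

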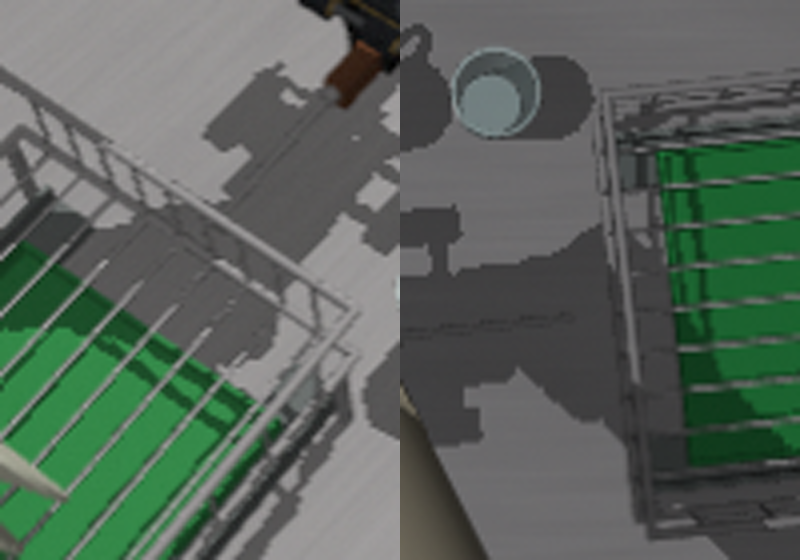

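The top view puts the rod end at (373,254.5), on the tray's mid-line and about 35 mm short of the mouth. I'll go in level beneath the rail.

Emit:
{"op": "servo_tool", "data": {
  "moves": [
    [-0.02,0,0,0,0,0,0],
    [-0.045,0,0,0,0,0,0],
    [-0.07,0,0,0,0,0,0],
    [-0.095,0,0,0,0,0,0],
    [-0.11,0,0,0,0,0,0]
  ]
}}

```text
time: 7.1
tcp_pos: [0.4902, -0.0792, 0.0758]
ee_rot: [-2.117, -2.32, 0.005]
wrist_force: [0.1, -0.4, -1.7]
width: 0.0216
```

Run:
```python
from h import *
s=arm.get_state(); print(s["tcp_pos"],s["ee_rot"],s["wrist_force"])
it=viewer.capture("top")[:,:,::-1]
im=viewer.capture("scene")[:,:,::-1]
ct=viewer.get_calibration("top")
R=Rn.from_rotvec(s["ee_rot"]).as_matrix()
print(proj(ct,s["tcp_pos"]+R@np.array([-.195,0,.0098])))
cv2.imwrite("pics/m2.png",np.hstack([crop(it,370,200,430,300,6),crop(im,200,190,270,290,6)]))
```

```text
[ 0.49020183 -0.07923788  0.07584272] [-2.11671287 -2.31954776  0.00532058] [ 0.10225717 -0.37979327 -1.67015548]
[[406.65284107 250.3312428 ]]
```

View pics/m2.png

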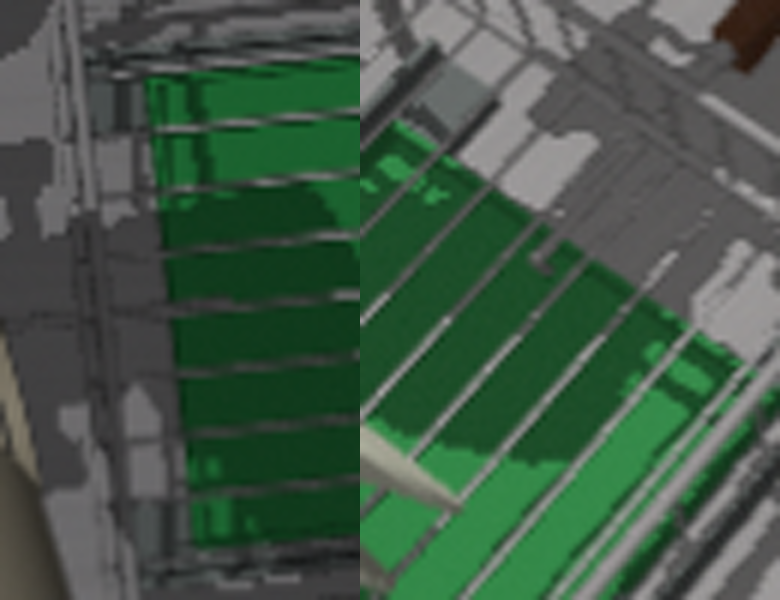

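The scene shows the hook tip past the lip, at about (230.8,234.8). The outer edge of the lip runs from (205.8,210.8) to (264,250.8).

Run:
```python
from h import *
np.set_printoptions(precision=4,suppress=True)
c=viewer.get_calibration("scene")
u=np.array([.088,-.996]); m=np.array([.4996,-.2016])
for p,z in (((230.8,234.8),.046),((229.5,232.5),.066),((205.8,210.8),.032),((264.2,250.8),.032)):
    o=onz(c,p,z); print(o,"depth",(o[:2]-m)@u)
```

```text
[ 0.5072 -0.2699  0.046 ] depth 0.06870338720015508
[ 0.5086 -0.2714  0.066 ] depth 0.07034933887357162
[ 0.3866 -0.2617  0.032 ] depth 0.049963159421329194
[ 0.6084 -0.2396  0.032 ] depth 0.04738752919540939
```

Emit:
{"op": "servo_tool", "data": {
  "moves": [
    [-0.002,0,0.008,0,0,0,0],
    [-0.002,0,0.016,0,0,0,0],
    [-0.002,0,0.022,0,0,0,0],
    [-0.002,0,0.0255,0,0,0,0],
    [-0.002,0,0.0255,0,0,0,0]
  ]
}}

```text
time: 7.82
tcp_pos: [0.4899, -0.0817, 0.0498]
ee_rot: [-2.118, -2.317, 0.006]
wrist_force: [0.0, -0.5, -1.0]
width: 0.0218
```

Emit:
{"op": "servo_tool", "data": {
  "moves": [
    [0.002,0,0,0,0,0,0],
    [0.004,0,0,0,0,0,0],
    [0.006,0,0,0,0,0,0],
    [0.008,0,0,0,0,0,0],
    [0.01,0,0,0,0,0,0]
  ]
}}

```text
time: 8.45
tcp_pos: [0.4891, -0.0716, 0.0498]
ee_rot: [-2.118, -2.318, 0.006]
wrist_force: [0.1, 0.0, -0.8]
width: 0.0217
```

Emit:
{"op": "servo_tool", "data": {
  "moves": [
    [0.003,0,0,0,0,0,0],
    [0.006,0,0,0,0,0,0],
    [0.01,0,0,0,0,0,0],
    [0.014,0,0,0,0,0,0],
    [0.018,0,0,0,0,0,0]
  ]
}}

```text
time: 9.07
tcp_pos: [0.4874, -0.0534, 0.0498]
ee_rot: [-2.118, -2.317, 0.006]
wrist_force: [-0.1, -2.1, -1.0]
width: 0.0217
```

Emit:
{"op": "servo_tool", "data": {
  "moves": [
    [0.004,0,0,0,0,0,0],
    [0.008,0,0,0,0,0,0],
    [0.012,0,0,0,0,0,0],
    [0.016,0,0,0,0,0,0],
    [0.02,0,0,0,0,0,0]
  ]
}}

```text
time: 9.7
tcp_pos: [0.4856, -0.0333, 0.0498]
ee_rot: [-2.118, -2.317, 0.006]
wrist_force: [0.1, -1.6, -2.0]
width: 0.0214
```

Emit:
{"op": "servo_tool", "data": {
  "moves": [
    [0.004,0,0,0,0,0,0],
    [0.008,0,0,0,0,0,0],
    [0.012,0,0,0,0,0,0],
    [0.016,0,0,0,0,0,0],
    [0.02,0,0,0,0,0,0]
  ]
}}

```text
time: 10.32
tcp_pos: [0.4837, -0.0131, 0.0498]
ee_rot: [-2.118, -2.318, 0.006]
wrist_force: [0.2, -1.3, -0.9]
width: 0.0215
```

Emit:
{"op": "servo_tool", "data": {
  "moves": [
    [0.003,0,0,0,0,0,0],
    [0.006,0,0,0,0,0,0],
    [0.008,0,0,0,0,0,0],
    [0.01,0,0,0,0,0,0],
    [0.01,0,0,0,0,0,0]
  ]
}}

```text
time: 10.95
tcp_pos: [0.4828, -0.0029, 0.0498]
ee_rot: [-2.118, -2.318, 0.006]
wrist_force: [-0.8, -0.3, -1.3]
width: 0.0215
```

Run:
```python
from h import *
s=arm.get_state(); print(s["tcp_pos"],s["wrist_force"])
it=viewer.capture("top")[:,:,::-1]
cv2.imwrite("pics/p1.png",crop(it,340,180,440,310,4))
to((.4885-.0882*0.1+.0,.02,.0498),95.05)
```

```text
[ 0.48281599 -0.00287205  0.04976617] [-0.75285505 -0.2618453  -1.31957869]
shift [ 0.0231 -0.0011 -0.0001] turn [-0.0027  0.0006  0.0012] rows 0.4 0.0
```

View pics/p1.png

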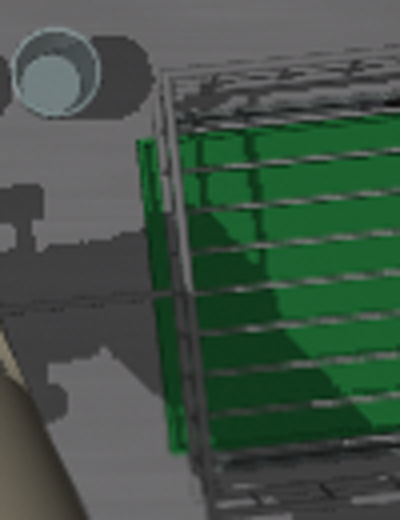

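The tray follows the hook: its front edge is now at about (376,222), outside the mouth. From here I'll take small steps and read the force after each one.

Emit:
{"op": "servo_tool", "data": {
  "moves": [
    [0.002,0,0,0,0,0,0],
    [0.004,0,0,0,0,0,0],
    [0.006,0,0,0,0,0,0],
    [0.008,0,0,0,0,0,0]
  ]
}}

```text
time: 11.5
tcp_pos: [0.4821, 0.0052, 0.0497]
ee_rot: [-2.118, -2.318, 0.006]
wrist_force: [0.3, -1.9, -0.9]
width: 0.0219
```

Emit:
{"op": "servo_tool", "data": {
  "moves": [
    [0.001,0,0,0,0,0,0],
    [0.002,0,0,0,0,0,0],
    [0.003,0,0,0,0,0,0],
    [0.004,0,0,0,0,0,0]
  ]
}}

```text
time: 12.0
tcp_pos: [0.4817, 0.0092, 0.0497]
ee_rot: [-2.118, -2.318, 0.006]
wrist_force: [0.2, -3.3, -1.3]
width: 0.0218
```

Emit:
{"op": "servo_tool", "data": {
  "moves": [
    [0.001,0,0,0,0,0,0],
    [0.002,0,0,0,0,0,0],
    [0.003,0,0,0,0,0,0],
    [0.004,0,0,0,0,0,0],
    [0.005,0,0,0,0,0,0]
  ]
}}

```text
time: 12.62
tcp_pos: [0.4812, 0.0142, 0.0497]
ee_rot: [-2.118, -2.317, 0.006]
wrist_force: [0.3, -1.8, -1.7]
width: 0.0218
```

Emit:
{"op": "servo_tool", "data": {
  "moves": [
    [0.002,0,0,0,0,0,0],
    [0.004,0,0,0,0,0,0],
    [0.006,0,0,0,0,0,0],
    [0.007,0,0,0,0,0,0]
  ]
}}

```text
time: 13.12
tcp_pos: [0.4806, 0.0214, 0.0497]
ee_rot: [-2.117, -2.318, 0.006]
wrist_force: [0.4, -2.6, -0.6]
width: 0.0216
```

Emit:
{"op": "servo_tool", "data": {
  "moves": [
    [0.002,0,0,0,0,0,0],
    [0.004,0,0,0,0,0,0],
    [0.006,0,0,0,0,0,0],
    [0.007,0,0,0,0,0,0]
  ]
}}

```text
time: 13.62
tcp_pos: [0.48, 0.0285, 0.0497]
ee_rot: [-2.117, -2.318, 0.006]
wrist_force: [0.8, -1.6, -1.6]
width: 0.0218
```

Emit:
{"op": "servo_tool", "data": {
  "moves": [
    [0.002,0,0,0,0,0,0],
    [0.004,0,0,0,0,0,0],
    [0.006,0,0,0,0,0,0],
    [0.008,0,0,0,0,0,0]
  ]
}}

```text
time: 14.12
tcp_pos: [0.4792, 0.0366, 0.0497]
ee_rot: [-2.117, -2.318, 0.006]
wrist_force: [0.4, -1.5, -2.2]
width: 0.0214
```

Emit:
{"op": "servo_tool", "data": {
  "moves": [
    [0.002,0,0,0,0,0,0],
    [0.004,0,0,0,0,0,0],
    [0.006,0,0,0,0,0,0],
    [0.008,0,0,0,0,0,0]
  ]
}}

```text
time: 14.62
tcp_pos: [0.4785, 0.0448, 0.0497]
ee_rot: [-2.117, -2.318, 0.006]
wrist_force: [-0.8, -2.3, -0.9]
width: 0.0217
```

Emit:
{"op": "servo_tool", "data": {
  "moves": [
    [0.002,0,0,0,0,0,0],
    [0.004,0,0,0,0,0,0],
    [0.006,0,0,0,0,0,0],
    [0.008,0,0,0,0,0,0]
  ]
}}

```text
time: 15.12
tcp_pos: [0.4777, 0.0529, 0.0497]
ee_rot: [-2.117, -2.318, 0.006]
wrist_force: [0.6, -2.2, -0.0]
width: 0.0213
```

Emit:
{"op": "servo_tool", "data": {
  "moves": [
    [0.002,0,0,0,0,0,0],
    [0.004,0,0,0,0,0,0],
    [0.006,0,0,0,0,0,0],
    [0.008,0,0,0,0,0,0]
  ]
}}

```text
time: 15.62
tcp_pos: [0.477, 0.061, 0.0497]
ee_rot: [-2.117, -2.318, 0.006]
wrist_force: [0.4, -2.3, -1.5]
width: 0.0213
```

Emit:
{"op": "servo_tool", "data": {
  "moves": [
    [0.002,0,0,0,0,0,0],
    [0.004,0,0,0,0,0,0],
    [0.006,0,0,0,0,0,0],
    [0.008,0,0,0,0,0,0]
  ]
}}

```text
time: 16.12
tcp_pos: [0.4763, 0.069, 0.0497]
ee_rot: [-2.117, -2.318, 0.006]
wrist_force: [0.3, -1.7, -1.5]
width: 0.0218
```

Emit:
{"op": "servo_tool", "data": {
  "moves": [
    [0.002,0,0,0,0,0,0],
    [0.004,0,0,0,0,0,0],
    [0.006,0,0,0,0,0,0],
    [0.008,0,0,0,0,0,0]
  ]
}}

```text
time: 16.62
tcp_pos: [0.4757, 0.0766, 0.0497]
ee_rot: [-2.118, -2.318, 0.007]
wrist_force: [2.2, -5.9, -1.6]
width: 0.0217
```

Buffer contact is starting: 5.9 N against about 2 N of drag.

Emit:
{"op": "servo_tool", "data": {
  "moves": [
    [0.001,0,0,0,0,0,0],
    [0.002,0,0,0,0,0,0],
    [0.002,0,0,0,0,0,0],
    [0.002,0,0,0,0,0,0]
  ]
}}

```text
time: 17.12
tcp_pos: [0.4758, 0.0778, 0.0496]
ee_rot: [-2.119, -2.318, 0.008]
wrist_force: [2.1, -7.5, -1.6]
width: 0.0213
```

Run:
```python
from h import *
s=arm.get_state(); print(s["tcp_pos"],s["wrist_force"],s["torque"])
```

```text
[0.47575813 0.07781761 0.04963049] [ 2.09843354 -7.4599333  -1.57396481] [-1.25326633 -0.48086074  0.20713633]
```

Emit:
{"op": "servo_tool", "data": {
  "moves": [
    [0.001,0,0,0,0,0,0],
    [0.002,0,0,0,0,0,0],
    [0.003,0,0,0,0,0,0],
    [0.003,0,0,0,0,0,0]
  ]
}}

```text
time: 17.62
tcp_pos: [0.4757, 0.0796, 0.0495]
ee_rot: [2.12, 2.318, -0.009]
wrist_force: [2.2, -6.7, -1.5]
width: 0.0216
```

Emit:
{"op": "servo_tool", "data": {
  "moves": [
    [0.001,0,0,0,0,0,0],
    [0.002,0,0,0,0,0,0],
    [0.003,0,0,0,0,0,0],
    [0.003,0,0,0,0,0,0]
  ]
}}

```text
time: 18.12
tcp_pos: [0.4756, 0.0811, 0.0493]
ee_rot: [2.12, 2.316, -0.012]
wrist_force: [2.0, -7.7, -2.0]
width: 0.0216
```

Run:
```python
from h import *
F=[]
it=viewer.capture("top")[:,:,::-1]; F.append(arm.get_state()["wrist_force"])
im=viewer.capture("scene")[:,:,::-1]; F.append(arm.get_state()["wrist_force"])
print(np.round(F,1))
cv2.imwrite("pics/p2.png",np.hstack([crop(it,320,190,400,310,5),crop(im,200,130,280,250,5)]))
c=viewer.get_calibration("top")
```

```text
[[ 2.  -8.8 -2.5]
 [ 1.6 -8.6 -2.2]]
```

View pics/p2.png

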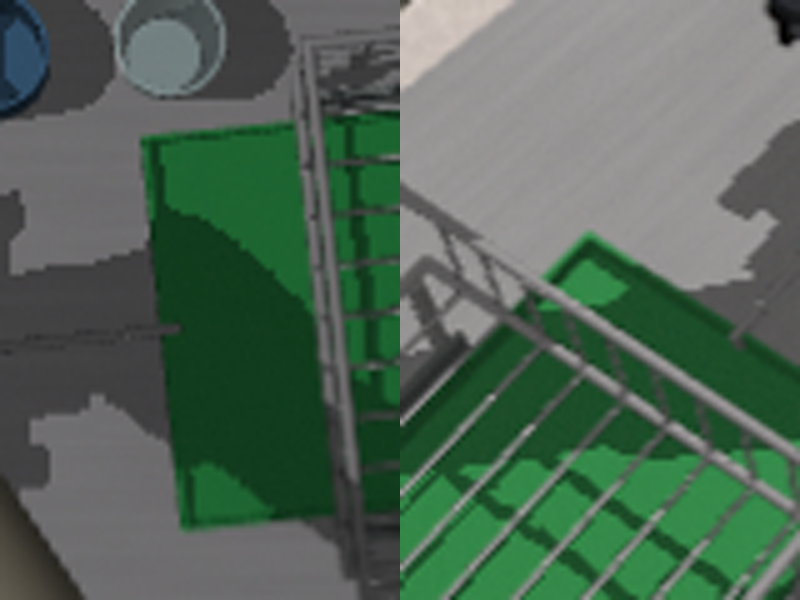

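The tray is out about 140 mm with the hook tip behind its lip, and the pull is about 8.7 N. One more small step to be firm.

Emit:
{"op": "servo_tool", "data": {
  "moves": [
    [0.001,0,0,0,0,0,0],
    [0.002,0,0,0,0,0,0],
    [0.003,0,0,0,0,0,0],
    [0.003,0,0,0,0,0,0]
  ]
}}

```text
time: 18.73
tcp_pos: [0.4756, 0.0823, 0.0491]
ee_rot: [2.121, 2.313, -0.015]
wrist_force: [2.4, -8.7, -3.5]
width: 0.0216
```

Run:
```python
from h import *
F=[]
for i in range(4): viewer.capture("top"); F.append(arm.get_state()["wrist_force"])
print(np.round(F,1))
```

```text
[[  2.4  -9.6  -2.7]
 [  3.1  -8.9  -3.1]
 [  3.6 -10.5  -3. ]
 [  2.3  -9.1  -2.9]]
```

Emit:
{"op": "servo_tool", "data": {
  "moves": [
    [0.001,0,0,0,0,0,0],
    [0.002,0,0,0,0,0,0],
    [0.003,0,0,0,0,0,0],
    [0.003,0,0,0,0,0,0]
  ]
}}

```text
time: 19.42
tcp_pos: [0.4756, 0.0833, 0.0488]
ee_rot: [2.121, 2.311, -0.018]
wrist_force: [2.5, -9.8, -2.1]
width: 0.0219
```

Run:
```python
from h import *
F=[]
for i in range(4): viewer.capture("top"); F.append(arm.get_state()["wrist_force"])
print(np.round(F,1),arm.get_state()["ee_rot"])
```

```text
[[  2.   -9.9  -2.7]
 [  2.4  -9.3  -4. ]
 [  2.7 -10.1  -2. ]
 [  2.8  -9.5  -3. ]] [ 2.1210969   2.31071562 -0.01763914]
```

The pull is about 9.9 N, roughly 8 N above drag, so the tray is home. I'll ease back slowly and then lift.

Emit:
{"op": "servo_tool", "data": {
  "moves": [
    [-0.003,0,0,0,0,0,0],
    [-0.006,0,0,0,0,0,0],
    [-0.009,0,0,0,0,0,0],
    [-0.012,0,0,0,0,0,0],
    [-0.015,0,0,0,0,0,0]
  ]
}}

```text
time: 20.25
tcp_pos: [0.4768, 0.0687, 0.049]
ee_rot: [2.121, 2.312, -0.017]
wrist_force: [0.6, -0.5, -1.0]
width: 0.0219
```

Run:
```python
from h import *
F=[]
for i in range(2): viewer.capture("top"); s=arm.get_state();F.append(s["wrist_force"])
print(np.round(F,1),s["tcp_pos"],s["ee_rot"])
to((s["tcp_pos"][0],s["tcp_pos"][1],.11),95.05)
```

```text
[[ 0.8 -1.2 -1. ]
 [ 0.8 -1.  -1.4]] [0.4768685  0.06823075 0.04892648] [ 2.12163194  2.31054423 -0.01754669]
shift [-0.0007 -0.0003 -0.0611] turn [-0.0032  0.007  -0.0019] rows 1.0 0.1
```

Emit:
{"op": "servo_tool", "data": {
  "moves": [
    [-0.004,0,0,0,0,0,0],
    [-0.004,0,-0.01,0,0,0,0],
    [-0.004,0,-0.025,0,0,0,0],
    [-0.004,0,-0.045,-0.003,0.007,0,0],
    [-0.004,0,-0.07,-0.003,0.007,0,0]
  ]
}}

```text
time: 20.98
tcp_pos: [0.4774, 0.0652, 0.1204]
ee_rot: [-2.124, -2.314, 0.0]
wrist_force: [0.4, -0.1, -0.9]
width: 0.022
```

Run:
```python
from h import *
np.set_printoptions(precision=4,suppress=True)
s=arm.get_state();print(s["tcp_pos"],s["ee_rot"],s["wrist_force"],s["torque"])
it=viewer.capture("top")[:,:,::-1]; c=viewer.get_calibration("top")
im=viewer.capture("scene")[:,:,::-1]
cv2.imwrite("pics/p3.png",np.hstack([crop(it,310,190,390,310,5),crop(im,210,110,310,230,5)[:,:400]]))
cv2.imwrite("pics/s3.png",im);cv2.imwrite("pics/t3.png",it)
to((.499,.346,.13),71.1); to((.499,.346,.049),71.1)
```

```text
[0.4774 0.0652 0.1204] [-2.1244 -2.3142  0.0001] [ 0.4204 -0.1344 -0.8888] [-0.0545 -0.1508 -0.0313]
shift [ 0.2776  0.0438 -0.008 ] turn [ 0.0027 -0.0001  0.2644] rows 4.5 2.2
shift [0.2777 0.0435 0.073 ] turn [ 0.0027 -0.0001  0.2644] rows 4.6 2.2
```

View pics/p3.png

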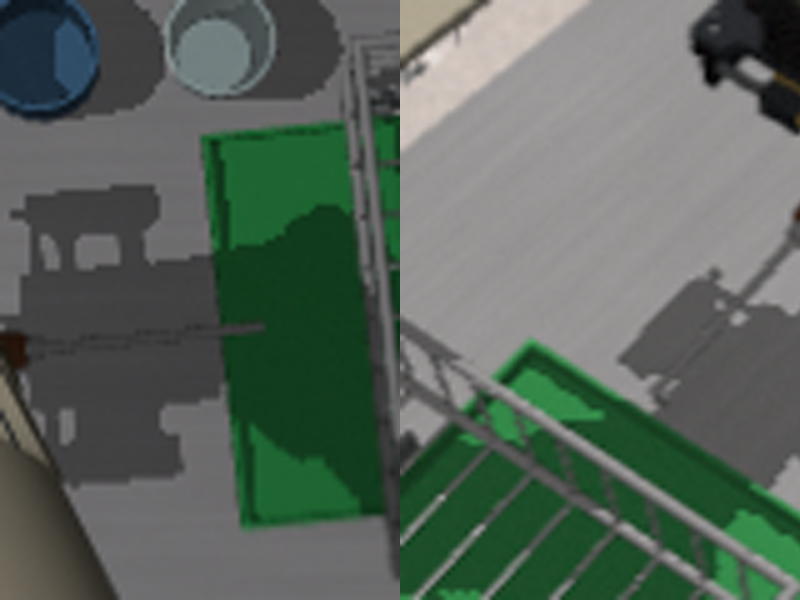

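The tray sits out against its buffers: its front corner is at about (350.6,217.4), having sprung back roughly 6 mm. The hook is clear above it. Now back to the board.

Emit:
{"op": "servo_tool", "data": {
  "moves": [
    [0.05,0.008,-0.002,0,0,0.05,0],
    [0.1,0.016,-0.004,0,0,0.1,0],
    [0.155,0.025,-0.006,0,0,0.155,0],
    [0.21,0.033,-0.008,0,0,0.21,0],
    [0.265,0.042,-0.008,0.003,0,0.264,0]
  ]
}}

```text
time: 21.7
tcp_pos: [0.4983, 0.3349, 0.1301]
ee_rot: [-2.558, -1.823, 0.0]
wrist_force: [2.0, -1.0, -0.4]
width: 0.0215
```

Emit:
{"op": "servo_tool", "data": {
  "moves": [
    [0,0,0,0,0,0,0],
    [0,0,0,0,0,0,0]
  ]
}}

```text
time: 21.95
tcp_pos: [0.498, 0.3349, 0.1298]
ee_rot: [2.557, 1.825, -0.002]
wrist_force: [0.7, -1.4, -2.0]
width: 0.0221
```

Run:
```python
from h import *
np.set_printoptions(precision=4,suppress=True)
s=arm.get_state();print(s["tcp_pos"],s["ee_rot"],s["wrist_force"],s["torque"])
to((.499,.346,.065),71.1); to((.499,.346,.05),71.1)
c=viewer.get_calibration("scene"); im=viewer.capture("scene")[:,:,::-1].copy()
a=cv2.imread("pics/l1.png")  # earlier held pose, for comparison
cv2.imwrite("pics/l2.png",np.hstack([crop(im,300,60,400,160,4),a[:,:400]]))
```

```text
[0.498  0.3349 0.1298] [ 2.5572  1.8248 -0.0015] [ 0.6612 -1.379  -2.0206] [-0.0954 -0.1257 -0.0202]
shift [ 0.0109 -0.0027  0.0647] turn [-0.0003  0.0005 -0.0009] rows 1.1 0.0
shift [ 0.0109 -0.0026  0.0797] turn [-0.0003  0.0005 -0.0009] rows 1.3 0.0
```

Emit:
{"op": "servo_tool", "data": {
  "moves": [
    [0.006,-0.001,0.02,0,0,0,0],
    [0.011,-0.002,0.04,0,0,0,0],
    [0.011,-0.002,0.06,0,0,0,0],
    [0.011,-0.002,0.072,0,0,0,0],
    [0.011,-0.002,0.075,0,0,0,0]
  ]
}}

```text
time: 22.62
tcp_pos: [0.4998, 0.3444, 0.0537]
ee_rot: [2.558, 1.822, -0.004]
wrist_force: [0.3, -0.3, -1.3]
width: 0.0217
```

Emit:
{"op": "servo_tool", "data": {
  "moves": [
    [0,0,0.001,0,0,0,0],
    [0,0,0.002,0,0,0,0],
    [0,0,0.003,0,0,0,0],
    [0,0,0.004,0,0,0,0],
    [0,0,0.005,0,0,0,0]
  ]
}}

```text
time: 23.25
tcp_pos: [0.4999, 0.3445, 0.0487]
ee_rot: [2.558, 1.822, -0.004]
wrist_force: [0.1, 0.6, -1.3]
width: 0.0216
```

Run:
```python
from h import *
np.set_printoptions(precision=4,suppress=True)
s=arm.get_state();print(s["tcp_pos"],s["ee_rot"],s["wrist_force"],s["torque"])
```

```text
[0.4999 0.3445 0.0487] [ 2.5584  1.8224 -0.0036] [ 0.0657  0.5994 -1.2517] [-0.0812 -0.0767 -0.0441]
```

Emit:
{"op": "servo_tool", "data": {
  "moves": [
    [0,0,0.0005,0,0,0,0],
    [0,0,0.001,0,0,0,0],
    [0,0,0.0015,0,0,0,0],
    [0,0,0.0015,0,0,0,0]
  ]
}}

```text
time: 23.75
tcp_pos: [0.4999, 0.3445, 0.0478]
ee_rot: [2.558, 1.822, -0.003]
wrist_force: [-2.5, -2.4, 6.4]
width: 0.0216
```

Contact, with 6.4 N upward. I'll open gently and retreat straight up.

Emit:
{"op": "servo_tool", "data": {
  "moves": [
    [0,0,-0.0003,0,0,0,0.3],
    [0,0,-0.0003,0,0,0,0.4],
    [0,0,-0.0003,0,0,0,0.6],
    [0,0,-0.0003,0,0,0,0.8],
    [0,0,-0.0003,0,0,0,0.9]
  ]
}}

```text
time: 24.38
tcp_pos: [0.4999, 0.3445, 0.0481]
ee_rot: [2.558, 1.822, -0.004]
wrist_force: [0.7, -0.2, 0.3]
width: 0.0571
```

Emit:
{"op": "servo_tool", "data": {
  "moves": [
    [0,0,0,0,0,0,0.9],
    [0,0,0,0,0,0,0.9],
    [0,0,-0.01,0,0,0,0.9],
    [0,0,-0.03,0,0,0,0.9],
    [0,0,-0.06,0,0,0,0.9]
  ]
}}

```text
time: 25.0
tcp_pos: [0.4998, 0.3446, 0.1096]
ee_rot: [2.558, 1.822, -0.004]
wrist_force: [-0.3, -0.3, 0.8]
width: 0.0779
```

Emit:
{"op": "servo_tool", "data": {
  "moves": [
    [0,0,-0.04,0,0,0,0.9],
    [0,0,-0.08,0,0,0,0.9],
    [-0.04,0,-0.12,0,0,0,0.9],
    [-0.09,0,-0.14,0,0,0,0.9],
    [-0.14,0,-0.15,0,0,0,0.9]
  ]
}}

```text
time: 25.62
tcp_pos: [0.4539, 0.2123, 0.2621]
ee_rot: [2.556, 1.823, -0.001]
wrist_force: [0.5, -1.5, 0.7]
width: 0.0779
```

Emit:
{"op": "servo_tool", "data": {
  "moves": [
    [-0.05,0.01,0,0,0,0,0.9],
    [-0.1,0.02,0,0,0,0,0.9],
    [-0.15,0.03,0,0,0,0,0.9],
    [-0.15,0.03,0,0,0,0,0.9],
    [-0.15,0.03,0,0,0,0,0.9]
  ]
}}

```text
time: 26.25
tcp_pos: [0.4335, 0.0616, 0.2632]
ee_rot: [2.554, 1.824, 0.001]
wrist_force: [0.5, 0.6, 0.7]
width: 0.0781
```

Run:
```python
from h import *
s=arm.get_state(); print(s["time"],s["tcp_pos"],s["wrist_force"])
it=viewer.capture("top")[:,:,::-1]; im=viewer.capture("scene")[:,:,::-1]
o=cv2.imread("pics/top0.png")
cv2.imwrite("pics/f.png",np.vstack([crop(it,160,175,360,315,4)[:, :800][:300*2][:560][:300+0] if 0 else crop(it,160,170,410,315,3),crop(np.hstack([im[90:150,300:440],im[130:190,200:340]*0]),0,0,250,60,3)[:165]]))
```

```text
26.25 [0.43353666 0.06164802 0.26322662] [0.54644957 0.56610392 0.65237605]
```

View pics/f.png

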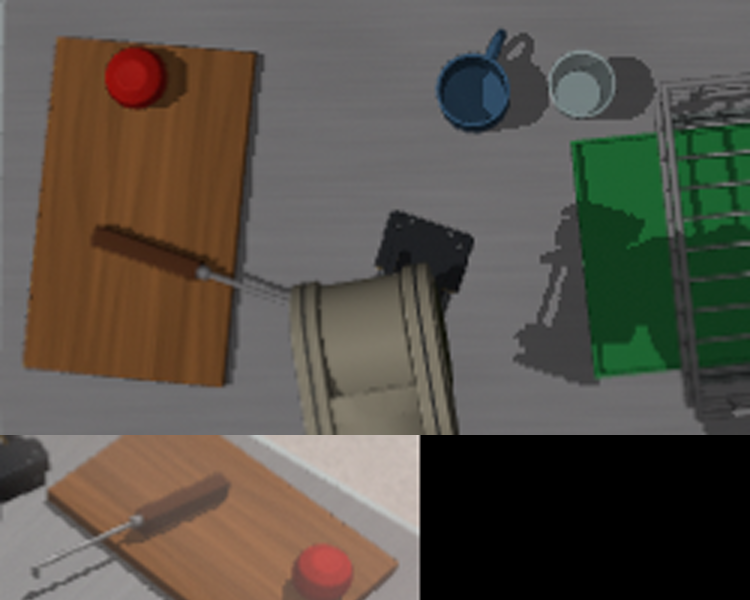

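The hook lies flat on the board. The tomato (205,195), mug (318,200) and glass (354,198) are unmoved, and the tray's front corner is still at (350.7,217.7).

```bash
python3 -c "
from cell import workorder; print(workorder.close_job())"
```

```text
the job is handed in; nothing more can be done
None
```

The tray is out against its end buffers, the hook is back on the chopping board, and I handed the job in at about 26 s of the 72 s allowed; it reported no verdict.

- **Pulling the tray:** The hook drew it out about 140 mm against roughly 2 N of drag. I stopped at about 9.9 N, roughly 8 N above the drag. I then eased off slowly, and the tray sprang back about 6 mm and has stayed put since.
- **Returning the hook:** I lowered it until I felt it touch the board (6.4 N upward) and only then opened the fingers. It lies flat where it was at the start.
- **Last checks:** In the final pictures the tomato, mug and glass were within about a pixel (3 mm) of where they started, and the arm was clear of everything. No check failed.
- **Small disagreements:** The top and wrist cameras differed by about 5 mm on the handle's position, which was within what the grip needed. The force readings varied by about 1 N, so I averaged several at the end of the pull. A sideways force of 2–3 N also showed at the hook while the tray was against the buffers.

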